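# Transfer stripped pulleys to the pin rack

### The arm

A 6-joint arm with a two-finger parallel gripper is mounted at the origin on the work surface. World frame = base frame: x ahead of the robot, y to its left, z up, the work surface at z = 0. Lengths are in m, angles in rad, forces in N, time in s.
With the tool pointing down it reaches from about 0.375 to 0.9 m from the base axis. Payload 3.1 kg.
Tool frame: the origin (TCP) lies on the centre line of the jaws, within the pads' length; the fingertips stand 8 mm ahead of it and the grasp point (between the pads) lies 11 mm behind it; z points along the fingers, y is the line along which they close (so a half turn about z gives the same grasp; the last joint's range is limited). The gripper opens to 85 mm and grips with 20 to 120 N. Pads are 22 mm wide; open, the fingers measure 114 mm over their backs; the gripper's body (76 mm by 85 mm) begins 54 mm behind the grasp point. The pads swing forward as they close: fully open they stand 13 mm farther back than shut.
Start: joints at [-1.306, 0.527, 1.433, -0, 1.181, -0.178], TCP at [0.268, -0.565, 0.239] pointing down, gripper open.
Joint ranges: [-3.08, 3.08], [-0.75, 2.2], [0.22, 2.44], [-1.43, 4.57], [0, 2.65], [-2.85, 2.85]. Speed limits (rad/s): [2.79, 2.79, 3.14, 3.14, 3.14, 3.14].

### API

Orientations are given as a unit quaternion [x, y, z, w].
In Python, from station import * gives the robot as it stands.
- The arm moves only by the tool play_rows, never from a script. Its argument "rows" is a list of rows, each a list of 3 entries, a list of its own where there are three numbers: the turn, a rotation vector about the tool's x, y, z in degrees, then the shift along the tool's x, y, z in mm, then the closure, from 0 (fully open) to 1 (shut). In form: [[[ax, ay, az], [dx, dy, dz], jaw], ...]. A call has 1 to 12 rows; each row shifts and turns the commanded pose from where the row before left it, along the tool's axes as they then stand; what a row does not reach is not made up. A row lasts 1/12 s, in which the tool goes at most 41.7 mm and 7.16 degrees, less where a joint would pass 70% of its speed; a pose out of reach is approached as far as the arm can. A call with a gripper value outside its range is refused whole. The fingers move at their own pace and stop on an object; "grip_force" is the grip in N (left out, the last holds). Time passes only in rows, so rows that do not move let the fingers close. It gives the time, the measured TCP pose, the force, the opening and the grip force at its end, in the units of the state.
- sense(): the state, without advancing time (a new reading comes with each control period).
- snapshot(name): name is "scene" or "top" or "wrist"; returns (picture, depth): 480x640x3 uint8, red, green, blue; 480x640 float32, m along the optical axis (not along the pixel's ray), 0 where there is no reading.
- get_calibration(name): a dict with "vfov" (degrees; the focal length in pixels is half the picture's height over the tangent of half this angle, whatever the lens; pixels are square), "cx", "cy" (the principal point, pixels), "xyz" and "attitude" of the camera in the world. Camera axes: x right, y down, z forward; pixel columns grow to the right and rows downward; lengths in m; the calibration is good to about 2 mm. The wrist camera is an equidistant fisheye: a pixel r from the principal point sees the ray r / f radians off the axis. A picture is of the moment at which its call begins: read the wrist's pose just before it. get_calibration takes no time and is no camera call; for the wrist camera it gives the pose at the moment of the call.
- sign_off(): hands the job in; it is judged then, once.
The state is a dict: "t": time; "q": joint angles; "qd": joint speeds; "tau": joint torques, N m; "tcp_pos": TCP position; "tool_rot": TCP orientation; "force": force on the tool from outside, world axes, zero at the start; "ft_torque": the same for the moment, N m; "finger_gap": opening from 0.0 (shut) to 1.0 (fully open); "gripper_force": force on a finger pad.
Only numpy, scipy, OpenCV 4.12 (cv2) and the standard library are available. Lean on these libraries where they do the work, as an engineer would, in place of code of your own. Each camera call takes 0.05 s, during which the arm holds its last target. There are 200 camera calls.

### The job

The four pulleys are finished with at the vise: move the row of them from the plywood tray to the blue pin rack, each one over the spigot made for it (the largest pulley on the largest spigot, and so on down in size to the smallest on the smallest), standing upright and fully down on its shoulder. Lower each one on, do not drop it, and leave the spacer collar on the tray and the oil can on the bench where they are.

Things in the scene. Friction and masses are not known exactly. Their poses are not given: they have to be found in the camera images.
- pulley_twin_mid (a point): largest pulley: aluminium, two deep V-grooves round it, outer diameter 66, height 48, bore 44 mm, open right through. Stands in the row on the plywood tray (top 18 mm above the bench, row pitch 90 mm, clear for 65 mm before and behind the row; 7 mm lip at the front). This point is its centre, half-way up; z is its axis.
- pulley_ribbed_mid (a point): second largest pulley: aluminium, seven fine ribs round it, outer diameter 56, height 44, bore 36 mm, open right through. Stands in the row on the plywood tray (top 18 mm above the bench, row pitch 90 mm, clear for 65 mm before and behind the row; 7 mm lip at the front). This point is its centre, half-way up; z is its axis.
- pulley_toothed_mid (a point): third pulley: aluminium timing-belt pulley, straight teeth between two end flanges, outer diameter 46, height 40, bore 28 mm, open right through. Stands in the row on the plywood tray (top 18 mm above the bench, row pitch 90 mm, clear for 65 mm before and behind the row; 7 mm lip at the front). This point is its centre, half-way up; z is its axis.
- pulley_flat_mid (a point): smallest pulley: aluminium, a smooth band between two end flanges, outer diameter 36, height 40, bore 20 mm, open right through. Stands in the row on the plywood tray (top 18 mm above the bench, row pitch 90 mm, clear for 65 mm before and behind the row; 7 mm lip at the front). This point is its centre, half-way up; z is its axis.
- spigot_66: largest fixed steel spigot on the blue rack (row pitch 94 mm, rack top 22 mm above the bench): round shoulder 66 mm across, 8 mm thick; on it an upright 30 mm pin, tapering from 10 mm above the shoulder to a nose 18 mm across, 26 mm above it. For the pulley of outer diameter 66, which stands on the shoulder. Origin: centre of the shoulder's underside, on the rack's top; z up, y along the row.
- spigot_56: second largest fixed steel spigot on the blue rack (row pitch 94 mm, rack top 22 mm above the bench): round shoulder 56 mm across, 8 mm thick; on it an upright 23 mm pin, tapering from 10 mm above the shoulder to a nose 12 mm across, 26 mm above it. For the pulley of outer diameter 56, which stands on the shoulder. Origin: centre of the shoulder's underside, on the rack's top; z up, y along the row.
- spigot_46: third fixed steel spigot on the blue rack (row pitch 94 mm, rack top 22 mm above the bench): round shoulder 46 mm across, 8 mm thick; on it an upright 16 mm pin, tapering from 10 mm above the shoulder to a nose 8 mm across, 26 mm above it. For the pulley of outer diameter 46, which stands on the shoulder. Origin: centre of the shoulder's underside, on the rack's top; z up, y along the row.
- spigot_36: smallest fixed steel spigot on the blue rack (row pitch 94 mm, rack top 22 mm above the bench): round shoulder 36 mm across, 8 mm thick; on it an upright 9 mm pin, tapering from 10 mm above the shoulder to a nose 5 mm across, 26 mm above it. For the pulley of outer diameter 36, which stands on the shoulder. Origin: centre of the shoulder's underside, on the rack's top; z up, y along the row.
- collar_mid (a point): dark steel spacer collar, outer diameter 32 mm, height 14, lying on the tray about 92 mm behind the row, between a hex nut and a ball bearing; not to be moved. This point is its centre.
- oil_can_mid (a point): spray can of penetrating oil, diameter 53 mm, height 158, white and yellow with a red cap, standing on the bench beyond the tray and the rack; to be left standing where it is. This point is half-way up on its axis.
Things that resemble listed ones, but are neither listed nor needed, are in the scene too. Leave any green look-alike of the part that bears pulley_toothed_mid alone.

How it is judged:
By the outcome, as a careful person would: the job done as asked, in the order asked, and still so for the second after the job is handed in, with the robot touching nothing.
It also fails if it takes over 109 s, if anything falls off the work surface, if the arm or the gripper's body presses on something with over 40 N, if the wrist force passes 120 N, or if a joint passes its speed limit or range.

## Working session

There is one attempt and no reset: what is moved stays moved. The work goes in short steps, Python scripts to look and compute and a tool call to move; the robot and the scene stay as the last step left them, time stands still between calls to the robot, and variables do not carry over. Pictures are saved under pics/ and viewed, at most 14 in all, crops included, and the job is handed in when it is done.

Besides the shell and the picture viewer there is one more tool, called after "Call:" as name([rows], argument=value, ...), one row to a line, values as JSON. play_rows: Moves the arm, as the interface text tells. Its arguments: {"type":"object","properties":{"rows":{"type":"array","items":{"type":"array"}},"grip_force":{"type":"number"}},"required":["rows"]}

```bash
mkdir -p pics; cat > h.py <<'E'
from station import *
import numpy as np, cv2
from scipy.spatial.transform import Rotation as R
def rot(c):
    a=np.array(c["attitude"],float)
    return a if a.shape==(3,3) else R.from_quat(a).as_matrix()
def foc(c): return 240/np.tan(np.radians(c["vfov"])/2)
def cloud(name,c,d):
    f=foc(c); v,u=np.mgrid[0:480,0:640].astype(float)
    p=np.dstack([(u-c["cx"])/f*d,(v-c["cy"])/f*d,d])
    return p@rot(c).T+np.array(c["xyz"])
E
python3 - <<'E'
from h import *
for n in ["scene","top"]:
    c=get_calibration(n);print(n,c)
    p,d=snapshot(n);cv2.imwrite(f"pics/{n}0.png",p[:,:,::-1]);np.savez(f"{n}0.npz",p=p,d=d)
s=sense();print(s)
E
```

```text
scene {'vfov': 49.26889485805186, 'cx': 328.0940771153035, 'cy': 231.39902118543824, 'xyz': array([ 1.26154566, -0.47764295,  0.57971556]), 'attitude': array([ 0.76905717,  0.40478392, -0.22206206, -0.44202883])}
top {'vfov': 49.86243385930109, 'cx': 319.79229230758955, 'cy': 238.73240726034854, 'xyz': array([ 0.4436179 , -0.00861477,  1.0390186 ]), 'attitude': array([ 0.71132856, -0.69912736,  0.05387695, -0.04826899])}
{'t': 0.1, 'q': array([-1.30652210e+00,  5.28384101e-01,  1.43379511e+00, -2.02457473e-05,
        1.18140059e+00, -1.78498511e-01]), 'qd': array([ 0.00178494, -0.0011708 , -0.00161477,  0.00029041, -0.00099837,
        0.00044302]), 'tau': array([-1.64204089e-04, -4.43304706e+01, -1.78587949e+01, -1.89303373e-04,
        3.93427021e-03, -2.83220129e-05]), 'tcp_pos': array([ 0.26763168, -0.56409112,  0.2384181 ]), 'tool_rot': array([ 9.75592637e-01,  2.19586018e-01, -5.19517312e-05, -9.92256690e-04]), 'force': array([-0.01240985,  0.64098304, -0.53262074]), 'ft_torque': array([-0.01497463, -0.04590148, -0.00476979]), 'gripper_force': 0.0, 'finger_gap': 1.0032323476229432}
```

View pics/top0.png

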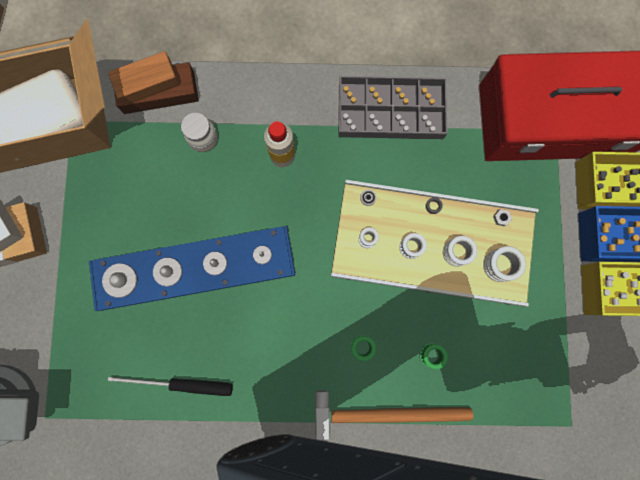

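View pics/scene0.png

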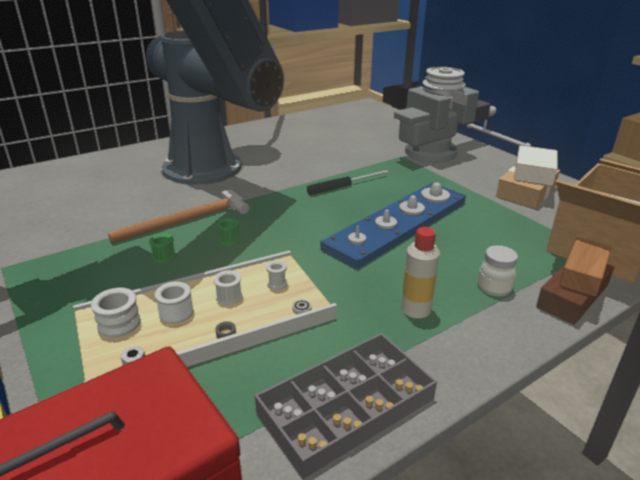

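The top view shows the four silver pulleys at (506,263), (460,250), (412,245) and (368,237), largest to smallest. The spigots are at (118,280), (167,271), (214,263) and (262,255), largest to smallest. The green look-alikes at (434,356) and (363,348) stand off the tray, so I'll leave them alone. The collar is the dark ring at (434,205) between a bearing and a nut, and the oil can is at (280,140).

```bash
cat > m.py <<'E'
from h import *
c=get_calibration("top");z=np.load("top0.npz");P=cloud("top",c,z["d"]);pic=z["p"]
cv2.imwrite("pics/crop.png",cv2.resize(pic[170:380,330:545,::-1],None,fx=2.7,fy=2.7))
bench=P[300:340,200:300,2];print("bench",np.median(bench),"tray",np.median(P[285:290,470:520,2]))
px=dict(twin=(506,263,66,66),rib=(460,250,56,62),tooth=(412,245,46,58),flat=(368,237,36,58))
v,u=np.mgrid[0:480,0:640]
C={}
for n,(a,b,D,h) in px.items():
    m=(np.hypot(u-a,v-b)<28)&(abs(P[:,:,2]-h/1e3)<.006)
    q=P[m].astype(np.float32);(x,y),r=cv2.minEnclosingCircle(q[:,:2].copy());C[n]=(x,y)
    print(n,np.round([x*1e3,y*1e3,r*2e3,D],1),"z",np.percentile(q[:,2],[50,95]),m.sum())
for n,(a,b,D) in dict(s66=(118,280,66),s56=(167,271,56),s46=(214,263,46),s36=(262,255,36)).items():
    hsv=cv2.cvtColor(pic,cv2.COLOR_RGB2HSV)
    m=((np.hypot(u-a,v-b)<25)&(hsv[:,:,1]<90)).astype(np.uint8)
    k=max(cv2.findContours(m,0,1)[0],key=cv2.contourArea)[:,0].astype(float)
    # rays to z=0.030
    f=foc(c);ray=np.c_[(k[:,0]-c["cx"])/f,(k[:,1]-c["cy"])/f,np.ones(len(k))]@rot(c).T
    q=c["xyz"]+ray*((.030-c["xyz"][2])/ray[:,2])[:,None]
    (x,y),r=cv2.minEnclosingCircle(q[:,:2].astype(np.float32));C[n]=(x,y)
    print(n,np.round([x*1e3,y*1e3,r*2e3,D],1),"z",np.median(P[m>0][:,2]))
for L in (["twin","rib","tooth","flat"],["s66","s56","s46","s36"]):
    q=np.array([C[i] for i in L])*1e3
    print("pitch",np.round(np.linalg.norm(np.diff(q,axis=0),axis=1),1))
    dd=q[-1]-q[0];print("dir deg",np.degrees(np.arctan2(dd[1],dd[0])))
s=sense();T=R.from_quat(s["tool_rot"]).as_matrix();print("tool x,y axes",T[:,0].round(3),T[:,1].round(3))
E
python3 m.py
```

```text
bench -5.053342208127809e-06 tray 0.01737689897049699
twin [ 545.  -372.9   67.6   66. ] z [0.06501218 0.06800674] 555
rib [ 570.2 -287.4   57.    56. ] z [0.06112198 0.06381694] 413
tooth [ 579.1 -196.5   46.7   46. ] z [0.05714417 0.06015937] 291
flat [ 593.9 -109.1   36.6   36. ] z [0.05742832 0.05995405] 195
s66 [502.7 373.6  68.4  66. ] z 0.029680200966696324
s56 [521.  281.6  58.   56. ] z 0.029251124070222234
s46 [539.1 189.9  47.6  46. ] z 0.02917772869469526
s36 [557.3  98.3  37.8  36. ] z 0.02891508840140178
pitch [89.2 91.3 88.6]
dir deg 79.49917940650226
pitch [93.7 93.5 93.3]
dir deg -78.77498465784858
tool x,y axes [0.904 0.428 0.   ] [ 0.428 -0.904 -0.002]
```

View pics/crop.png

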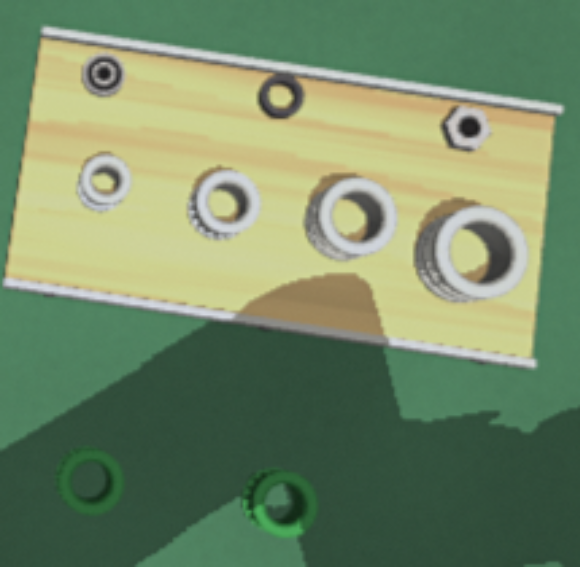

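Row pitches, diameters and heights all match the given sizes. The third pulley is the silver one at crop (225,202), not either of the green ones. Next is a helper that turns targets into tool moves.

```bash
cat > go.py <<'E'
import sys
from h import *
x,y,z,yaw=map(float,sys.argv[1:5])  # mm, deg: world angle of the tool y axis
s=sense();T=R.from_quat(s["tool_rot"]).as_matrix();p=s["tcp_pos"]*1e3
cur=np.degrees(np.arctan2(T[1,1],T[0,1]));az=-((yaw-cur+90)%180-90)
T2=T@R.from_rotvec([0,0,az],degrees=True).as_matrix()
print("t",round(s["t"],2),"p",p.round(1),"yaw",cur.round(2),"gap",round(s["finger_gap"],3),"F",s["force"].round(1),"tilt",T[:,2].round(4))
print("az",round(az,2),"shift(after turn)",(T2.T@(np.array([x,y,z])-p)).round(1))
E
python3 go.py 545 -373 180 -10.5
```

```text
t 0.1 p [ 267.6 -564.1  238.4] yaw -64.63 gap 1.003 F [-0.   0.6 -0.5] tilt [-5.0e-04  1.9e-03 -1.0e+00]
az -54.13 shift(after turn) [238.3 238.   58.6]
```

Call:
play_rows([
  [[0,0,-6],[0,0,0],0],
  [[0,0,-6],[0,0,0],0],
  [[0,0,-6],[0,0,0],0],
  [[0,0,-6],[0,0,0],0],
  [[0,0,-6],[0,0,0],0],
  [[0,0,-6],[0,0,0],0],
  [[0,0,-6],[0,0,0],0],
  [[0,0,-6],[0,0,0],0],
  [[0,0,-6],[0,0,0],0],
], grip_force=50)

```text
t: 0.85
tcp_pos: [0.2677, -0.5643, 0.2387]
tool_rot: [0.768, 0.641, 0.0, -0.001]
force: [0.3, -0.0, -0.6]
finger_gap: 0.999
gripper_force: 0.0
```

Call:
play_rows([
  [[0,0,0],[23.8,23.8,4],0],
  [[0,0,0],[23.8,23.8,4],0],
  [[0,0,0],[23.8,23.8,4],0],
  [[0,0,0],[23.8,23.8,4],0],
  [[0,0,0],[23.8,23.8,4],0],
  [[0,0,0],[23.8,23.8,4],0],
  [[0,0,0],[23.8,23.8,4],0],
  [[0,0,0],[23.8,23.8,4],0],
  [[0,0,0],[23.8,23.8,4],0],
  [[0,0,0],[23.8,23.8,4],0],
  [[0,0,0],[0,0,0],0],
  [[0,0,0],[0,0,0],0],
])

```text
t: 1.85
tcp_pos: [0.5466, -0.3727, 0.1983]
tool_rot: [0.768, 0.64, -0.0, -0.001]
force: [-0.1, -0.1, -0.6]
finger_gap: 1.001
gripper_force: 0.0
```

```bash
python3 go.py 545 -373 32 -10.5; python3 - <<'E'
from h import *
print(get_calibration("wrist"))
p,d=snapshot("wrist");cv2.imwrite("pics/w1.png",p[:,:,::-1]);np.savez("w1.npz",p=p,d=d)
E
```

```text
t 1.85 p [ 546.6 -372.7  198.3] yaw -10.42 gap 1.001 F [-0.1 -0.1 -0.6] tilt [-0.0014  0.0011 -1.    ]
az 0.08 shift(after turn) [ -0.7  -1.3 166.3]
{'vfov': 65.70646984690485, 'cx': 317.26811521981966, 'cy': 243.46258987075365, 'xyz': array([ 0.56013322, -0.30227394,  0.33306289]), 'attitude': array([ 0.98586557, -0.09038544, -0.01275709,  0.14048776])}
```

View pics/w1.png

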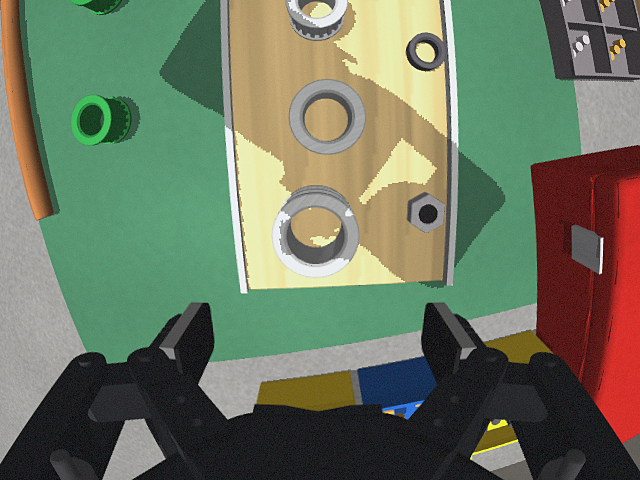

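The wrist view shows the twin pulley at (317,233), in line between the open pads at x≈318, with the ribbed one at (327,116). I'll refine the position from this view.

```bash
cat > w.py <<'E'
import sys
from h import *
# usage: w.py npz|new zmm D  -> circles of depth points within 6 mm of z, near expected x y
def fish(c,d):
    f=foc(c);v,u=np.mgrid[0:480,0:640].astype(float)
    a,b=u-c["cx"],v-c["cy"];r=np.hypot(a,b)+1e-9;t=np.tan(np.minimum(r/f,1.4))
    return np.dstack([a/r*t*d,b/r*t*d,d])@rot(c).T+np.array(c["xyz"])
def ring(P,ex,ey,z,D):
    m=(np.hypot(P[:,:,0]-ex/1e3,P[:,:,1]-ey/1e3)<(D/2+9)/1e3)&(abs(P[:,:,2]-z/1e3)<.004)
    q=P[m][:,:2].astype(np.float32)*1e3
    (x,y),r=cv2.minEnclosingCircle(q);print(ex,ey,"->",round(x,1),round(y,1),"D",round(2*r,1),D,m.sum(),"z",np.median(P[m][:,2]).round(4))
E
python3 - <<'E'
from w import *
c=get_calibration("wrist");P=fish(c,np.load("w1.npz")["d"])
ring(P,545,-373,66,66);ring(P,570,-287.4,62,56)
E
```

```text
545 -373 -> 544.6 -374.3 D 66.7 66 3335 z 0.0662
570 -287.4 -> 569.1 -288.9 D 56.4 56 2726 z 0.0622
```

Call:
play_rows([
  [[0,0,0],[-1.7,-1.1,26],0],
  [[0,0,0],[0,0,30],0],
  [[0,0,0],[0,0,30],0],
  [[0,0,0],[0,0,30],0],
  [[0,0,0],[0,0,25],0],
  [[0,0,0],[0,0,15],0],
  [[0,0,0],[0,0,10],0],
  [[0,0,0],[0,0,0],0],
  [[0,0,0],[0,0,0],0],
])

```text
t: 2.65
tcp_pos: [0.5437, -0.3771, 0.0335]
tool_rot: [0.77, 0.638, -0.0, -0.0]
force: [0.2, 0.5, 0.2]
finger_gap: 1.0
gripper_force: 0.0
```

Call:
play_rows([
  [[0,0,0],[0,0,0],0.5],
  [[0,0,0],[0,0,0],0.6],
  [[0,0,0],[0,0,0],0.8],
  [[0,0,0],[0,0,0],1],
  [[0,0,0],[0,0,0],1],
  [[0,0,0],[0,0,0],1],
  [[0,0,0],[0,0,0],1],
  [[0,0,0],[0,0,0],1],
], grip_force=50)

```text
t: 3.32
tcp_pos: [0.5451, -0.3773, 0.0355]
tool_rot: [0.77, 0.639, -0.0, 0.002]
force: [-1.1, -0.7, 5.4]
finger_gap: 0.751
gripper_force: 56.3
```

```bash
python3 go.py 545 -374 32 -10.5
```

```text
t 3.32 p [ 545.1 -377.3   35.5] yaw -10.62 gap 0.751 F [-1.1 -0.7  5.4] tilt [ 0.0023 -0.003  -1.    ]
az -0.12 shift(after turn) [ 3.3 -0.7  3.5]
```

Call:
play_rows([
  [[0,0,0],[0,0,-5],1],
  [[0,0,0],[0,0,-10],1],
  [[0,0,0],[0,0,-20],1],
  [[0,0,0],[0,0,-25],1],
  [[0,0,0],[0,0,-25],1],
  [[0,0,0],[0,0,-25],1],
  [[0,0,0],[0,0,-10],1],
  [[0,0,0],[0,0,0],1],
  [[0,0,0],[0,0,0],1],
])

```text
t: 4.07
tcp_pos: [0.544, -0.3758, 0.1532]
tool_rot: [0.77, 0.639, 0.0, -0.0]
force: [0.4, -0.3, -3.9]
finger_gap: 0.749
gripper_force: 55.9
```

```bash
cat >> w.py <<'E'
def held(D,h,name,zguess=None):
    s=sense();c=get_calibration("wrist");p,d=snapshot("wrist");cv2.imwrite(f"pics/{name}.png",p[:,:,::-1])
    P=fish(c,d);t=s["tcp_pos"]*1e3
    m=(np.hypot(P[:,:,0]*1e3-t[0],P[:,:,1]*1e3-t[1])<D/2+12)&(P[:,:,2]*1e3<t[2]+60)&(P[:,:,2]*1e3>t[2]+12)
    hst=np.histogram(P[m][:,2]*1e3-t[2],np.arange(12,60,2));zt=hst[1][np.argmax(hst[0])]+1;print("ring z-tcp",zt,hst[0])
    T=R.from_quat(s["tool_rot"]).as_matrix()
    q=P[m&(abs(P[:,:,2]*1e3-t[2]-zt)<2.5)]*1e3;L=(q-t)@T
    L=L[abs(L[:,1])<D/2+1.5]
    (x,y),r=cv2.minEnclosingCircle(L[:,:2].astype(np.float32));print("in tool x,y",round(x,1),round(y,1),"D",round(2*r,1),"n",len(L),"bottom-tcp",round(zt-h,1))
    A=np.c_[L[:,:2],np.ones(len(L))];print("top slope deg",np.degrees(np.linalg.lstsq(A,-L[:,2],rcond=None)[0][:2]).round(2))
    print("t",s["t"],"tcp",t.round(1),"gap",s["finger_gap"].round(3))
E
python3 - <<'E'
from w import *
held(66,48,"h1")
E
```

```text
ring z-tcp 31 [ 508  532  527  574  570  638  871 1023 4020 9529  322  546  243  113
  121  239  335  318  418  801  334  231   87]
in tool x,y 3.5 0.0 D 70.9 n 13267 bottom-tcp -17
top slope deg [ 0.2  -0.02]Traceback (most recent call last):
  File "<stdin>", line 2, in <module>
  File "w.py", line 22, in held
    print("t",s["t"],"tcp",t.round(1),"gap",s["finger_gap"].round(3))
                                            ^^^^^^^^^^^^^^^^^^^^^
AttributeError: 'float' object has no attribute 'round'
```

View pics/h1.png

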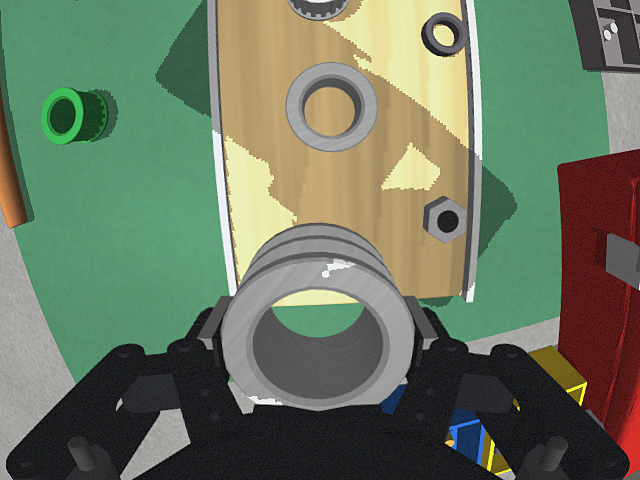

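The twin pulley is held upright, about 3 mm along tool +x, with its bottom 17.5 mm below the TCP.

```bash
sed -i 's/s\["finger_gap"\].round(3)/round(s["finger_gap"],3)/' w.py; python3 go.py 503.3 370.4 140 11.2
```

```text
t 4.12 p [ 543.4 -375.2  152. ] yaw -10.62 gap 0.748 F [-0.8 -0.4 -3.7] tilt [-0.002  0.002 -1.   ]
az -21.82 shift(after turn) [739.2 105.5  13.6]
```

Call:
play_rows([
  [[0,0,-5.45],[0,0,0],1],
  [[0,0,-5.45],[0,0,0],1],
  [[0,0,-5.45],[0,0,0],1],
  [[0,0,-5.45],[0,0,0],1],
  [[0,0,0],[20,3,0],1],
  [[0,0,0],[37,5.3,0],1],
  [[0,0,0],[37,5.3,0],1],
  [[0,0,0],[37,5.3,0],1],
  [[0,0,0],[37,5.3,0],1],
  [[0,0,0],[37,5.3,0],1],
  [[0,0,0],[37,5.3,0],1],
  [[0,0,0],[37,5.3,0],1],
])

```text
t: 5.12
tcp_pos: [0.5278, -0.0925, 0.1514]
tool_rot: [0.635, 0.772, -0.001, -0.002]
force: [0.1, 0.6, -1.7]
finger_gap: 0.748
gripper_force: 55.8
```

Call:
play_rows([
  [[0,0,0],[37,5.3,0],1],
  [[0,0,0],[37,5.3,0],1],
  [[0,0,0],[37,5.3,0],1],
  [[0,0,0],[37,5.3,0],1],
  [[0,0,0],[37,5.3,0],1],
  [[0,0,0],[37,5.3,0],1],
  [[0,0,0],[37,5.3,0],1],
  [[0,0,0],[37,5.3,0],1],
  [[0,0,0],[37,5.3,0],1],
  [[0,0,0],[37,5.3,0],1],
  [[0,0,0],[37,5.3,0],1],
  [[0,0,0],[37,5.3,0],1],
])

```text
t: 6.12
tcp_pos: [0.504, 0.3545, 0.1509]
tool_rot: [0.635, 0.773, -0.002, -0.001]
force: [0.5, 0.1, -2.9]
finger_gap: 0.758
gripper_force: 55.8
```

```bash
python3 go.py 503.3 370.4 80 11.2
```

```text
t 6.12 p [504.  354.5 150.9] yaw 11.18 gap 0.758 F [ 0.5  0.1 -2.9] tilt [-0.0043 -0.0021 -1.    ]
az -0.02 shift(after turn) [15.8  2.7 70.8]
```

Call:
play_rows([
  [[0,0,0],[16,2,0],1],
  [[0,0,0],[0,0,12],1],
  [[0,0,0],[0,0,20],1],
  [[0,0,0],[0,0,12],1],
  [[0,0,0],[0,0,0],1],
  [[0,0,0],[0,0,0],1],
  [[0,0,0],[0,0,0],1],
])

```text
t: 6.7
tcp_pos: [0.5052, 0.3685, 0.1092]
tool_rot: [0.635, 0.772, -0.0, -0.0]
force: [0.4, -0.0, -3.4]
finger_gap: 0.755
gripper_force: 55.9
```

```bash
python3 - <<'E'
from w import *
held(66,48,"h2")
E
python3 go.py 503.3 370.4 48 11.2
```

```text
ring z-tcp 31 [ 522  512  521  550  590  656  870  990 3856 9673  346  542  242  110
  118  241  345  323  405  808  352  235   76]
in tool x,y 3.1 0.0 D 71.0 n 13267 bottom-tcp -17
top slope deg [ 0.17 -0.04]
t 6.7 tcp [505.2 368.5 109.2] gap 0.755
t 6.75 p [505.6 368.8 109.8] yaw 11.1 gap 0.754 F [ 0.5  0.6 -3.6] tilt [ 9.e-04  4.e-04 -1.e+00]
az -0.1 shift(after turn) [ 2.  -2.  61.8]
```

View pics/h2.png

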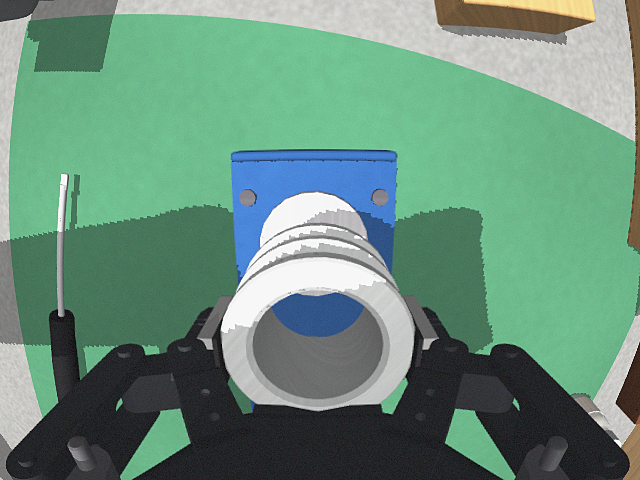

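The spigot shoulder at (312,205) lies in line with the bore, so I'll lower it slowly.

Call:
play_rows([
  [[0,0,0],[2,-2,10],1],
  [[0,0,0],[0,0,12],1],
  [[0,0,0],[0,0,10],1],
  [[0,0,0],[0,0,8],1],
  [[0,0,0],[0,0,6],1],
  [[0,0,0],[0,0,4],1],
  [[0,0,0],[0,0,3],1],
  [[0,0,0],[0,0,2],1],
  [[0,0,0],[0,0,2],1],
  [[0,0,0],[0,0,1],1],
  [[0,0,0],[0,0,0],1],
  [[0,0,0],[0,0,0],1],
])

```text
t: 7.75
tcp_pos: [0.5026, 0.371, 0.0516]
tool_rot: [0.635, 0.773, 0.0, 0.0]
force: [0.2, -0.3, -3.4]
finger_gap: 0.748
gripper_force: 56.0
```

```bash
python3 go.py 503.3 370.4 48 11.2
```

```text
t 7.75 p [502.6 371.   51.6] yaw 11.17 gap 0.748 F [ 0.2 -0.3 -3.4] tilt [ 4.e-04  2.e-04 -1.e+00]
az -0.03 shift(after turn) [-0.7  0.6  3.6]
```

Call:
play_rows([
  [[0,0,0],[0,0,1],1],
  [[0,0,0],[0,0,1],1],
  [[0,0,0],[0,0,1],1],
  [[0,0,0],[0,0,0.5],1],
  [[0,0,0],[0,0,0.5],1],
  [[0,0,0],[0,0,0],1],
  [[0,0,0],[0,0,0],1],
])

```text
t: 8.33
tcp_pos: [0.5023, 0.3709, 0.0476]
tool_rot: [0.635, 0.773, -0.0, -0.0]
force: [-0.5, -0.6, -1.1]
finger_gap: 0.75
gripper_force: 56.2
```

Call:
play_rows([
  [[0,0,0],[0,0,0.5],1],
  [[0,0,0],[0,0,0.5],1],
  [[0,0,0],[0,0,0.5],1],
  [[0,0,0],[0,0,0],1],
  [[0,0,0],[0,0,0],1],
])

```text
t: 8.75
tcp_pos: [0.5023, 0.3709, 0.0475]
tool_rot: [0.635, 0.773, 0.0, 0.0]
force: [-2.7, -1.7, 8.5]
finger_gap: 0.753
gripper_force: 57.3
```

Seated: the z force went from −3.4 to +8.5 N with the bottom at 30 mm. I'll open and rise.

Call:
play_rows([
  [[0,0,0],[0,0,-0.5],0.2],
  [[0,0,0],[0,0,0],0.15],
  [[0,0,0],[0,0,0],0.05],
  [[0,0,0],[0,0,0],0],
  [[0,0,0],[0,0,0],0],
  [[0,0,0],[0,0,-10],0],
  [[0,0,0],[0,0,-25],0],
  [[0,0,0],[0,0,-30],0],
  [[0,0,0],[0,0,-30],0],
  [[0,0,0],[0,0,-30],0],
  [[0,0,0],[0,0,0],0],
  [[0,0,0],[0,0,0],0],
])

```text
t: 9.75
tcp_pos: [0.5038, 0.3717, 0.1743]
tool_rot: [0.635, 0.773, 0.003, 0.001]
force: [-0.2, 1.0, -0.3]
finger_gap: 1.002
gripper_force: 0.0
```

```bash
cat > chk.py <<'E'
from w import *
import sys
n=sys.argv[1]
c=get_calibration("wrist");p,d=snapshot("wrist");cv2.imwrite(f"pics/{n}.png",p[:,:,::-1]);P=fish(c,d)
for a in sys.argv[2:]: ring(P,*map(float,a.split(",")))
E
python3 chk.py c1 502.7,373.6,78,66 521,281.6,30,56; python3 go.py 569.1 -288.9 172 -10.5
```

```text
502.7 373.6 -> 502.7 375.0 D 66.8 66.0 4374 z 0.078
521.0 281.6 -> 520.7 283.7 D 56.6 56.0 2255 z 0.0302
t 9.8 p [502.6 371.  172.4] yaw 11.17 gap 0.999 F [-0.1  0.2 -0.4] tilt [ 1.5e-03  8.0e-04 -1.0e+00]
az 21.67 shift(after turn) [-636.7  185.7    0. ]
```

The twin is seated: top at z=78.0 mm, centred within 1.5 mm. Now the ribbed pulley.

Call:
play_rows([
  [[0,0,5.42],[0,0,0],0],
  [[0,0,5.42],[0,0,0],0],
  [[0,0,5.42],[0,0,0],0],
  [[0,0,5.42],[0,0,0],0],
  [[0,0,0],[-21,6,0],0],
  [[0,0,0],[-36,10.5,0],0],
  [[0,0,0],[-36,10.5,0],0],
  [[0,0,0],[-36,10.5,0],0],
  [[0,0,0],[-36,10.5,0],0],
  [[0,0,0],[-36,10.5,0],0],
  [[0,0,0],[-36,10.5,0],0],
  [[0,0,0],[-36,10.5,0],0],
])

```text
t: 10.8
tcp_pos: [0.5294, 0.0863, 0.1698]
tool_rot: [0.769, 0.639, -0.001, -0.001]
force: [0.4, 0.2, -0.1]
finger_gap: 1.001
gripper_force: 0.0
```

Call:
play_rows([
  [[0,0,0],[-36,10.5,0],0],
  [[0,0,0],[-36,10.5,0],0],
  [[0,0,0],[-36,10.5,0],0],
  [[0,0,0],[-36,10.5,0],0],
  [[0,0,0],[-36,10.5,0],0],
  [[0,0,0],[-36,10.5,0],0],
  [[0,0,0],[-36,10.5,0],0],
  [[0,0,0],[-36,10.5,0],0],
  [[0,0,0],[-36,10.5,0],0],
  [[0,0,0],[-36,10.5,0],0],
  [[0,0,0],[0,0,0],0],
  [[0,0,0],[0,0,0],0],
])

```text
t: 11.8
tcp_pos: [0.5673, -0.287, 0.1693]
tool_rot: [0.77, 0.638, -0.0, -0.001]
force: [-0.3, 1.0, -0.2]
finger_gap: 1.0
gripper_force: 0.0
```

```bash
python3 chk.py c2 570,-288,62,56 579,-197,58,46; python3 go.py 569.1 -288.9 33 -10.5
```

```text
570.0 -288.0 -> 569.7 -287.7 D 56.9 56.0 3076 z 0.0619
579.0 -197.0 -> 578.7 -196.4 D 46.6 46.0 2419 z 0.058
t 11.85 p [ 567.  -285.1  169.4] yaw -10.62 gap 1.003 F [-0.   0.6 -0.8] tilt [-0.0033  0.0029 -1.    ]
az -0.12 shift(after turn) [ -3.7   3.3 136.3]
```

Call:
play_rows([
  [[0,0,0],[-3,3,16],0],
  [[0,0,0],[0,0,30],0],
  [[0,0,0],[0,0,30],0],
  [[0,0,0],[0,0,30],0],
  [[0,0,0],[0,0,20],0],
  [[0,0,0],[0,0,10],0],
  [[0,0,0],[0,0,0],0],
  [[0,0,0],[0,0,0],0],
])

```text
t: 12.52
tcp_pos: [0.5707, -0.2874, 0.0351]
tool_rot: [0.769, 0.64, -0.0, -0.001]
force: [0.1, -0.4, -0.1]
finger_gap: 1.004
gripper_force: 0.0
```

Call:
play_rows([
  [[0,0,0],[0,0,0],0.5],
  [[0,0,0],[0,0,0],0.6],
  [[0,0,0],[0,0,0],0.8],
  [[0,0,0],[0,0,0],1],
  [[0,0,0],[0,0,0],1],
  [[0,0,0],[0,0,0],1],
  [[0,0,0],[0,0,0],1],
  [[0,0,0],[0,0,0],1],
], grip_force=50)

```text
t: 13.18
tcp_pos: [0.5716, -0.2892, 0.0374]
tool_rot: [0.769, 0.639, 0.0, 0.001]
force: [-0.5, 0.0, 6.9]
finger_gap: 0.633
gripper_force: 53.7
```

Call:
play_rows([
  [[0,0,0],[0,0,-5],1],
  [[0,0,0],[0,0,-10],1],
  [[0,0,0],[0,0,-20],1],
  [[0,0,0],[0,0,-25],1],
  [[0,0,0],[0,0,-25],1],
  [[0,0,0],[0,0,-25],1],
  [[0,0,0],[0,0,-10],1],
  [[0,0,0],[0,0,0],1],
  [[0,0,0],[0,0,0],1],
])

```text
t: 13.93
tcp_pos: [0.5706, -0.2885, 0.1555]
tool_rot: [0.769, 0.639, 0.0, 0.0]
force: [0.3, -0.1, -3.6]
finger_gap: 0.632
gripper_force: 53.3
```

```bash
python3 - <<'E'
from w import *
held(56,44,"h3")
E
python3 go.py 521 283 155 11.2
```

```text
ring z-tcp 25 [ 478  982  509  623  813 2802 7597  311  272  268  630  180  114  147
  216  335  285  322  498  327  212   57   13]
in tool x,y 2.7 -0.1 D 61.6 n 10080 bottom-tcp -19
top slope deg [ 0.11 -0.03]
t 13.9333 tcp [ 570.6 -288.5  155.5] gap 0.632
t 13.98 p [ 569.9 -288.   154.3] yaw -10.52 gap 0.634 F [-0.9 -0.  -2.4] tilt [-0.0018  0.0014 -1.    ]
az -21.72 shift(after turn) [5.697e+02 6.300e+01 1.000e-01]
```

Call:
play_rows([
  [[0,0,-5.43],[0,0,0],1],
  [[0,0,-5.43],[0,0,0],1],
  [[0,0,-5.43],[0,0,0],1],
  [[0,0,-5.43],[0,0,0],1],
  [[0,0,0],[20,3,0],1],
  [[0,0,0],[36.5,4,0],1],
  [[0,0,0],[36.5,4,0],1],
  [[0,0,0],[36.5,4,0],1],
  [[0,0,0],[36.5,4,0],1],
  [[0,0,0],[36.5,4,0],1],
  [[0,0,0],[36.5,4,0],1],
  [[0,0,0],[36.5,4,0],1],
])

```text
t: 14.98
tcp_pos: [0.5458, -0.0104, 0.1532]
tool_rot: [0.635, 0.773, -0.001, -0.002]
force: [-0.3, -1.3, -1.7]
finger_gap: 0.632
gripper_force: 53.2
```

Call:
play_rows([
  [[0,0,0],[36.5,4,0],1],
  [[0,0,0],[36.5,4,0],1],
  [[0,0,0],[36.5,4,0],1],
  [[0,0,0],[36.5,4,0],1],
  [[0,0,0],[36.5,4,0],1],
  [[0,0,0],[36.5,4,0],1],
  [[0,0,0],[36.5,4,0],1],
  [[0,0,0],[36.5,4,0],1],
  [[0,0,0],[0,0,10],1],
  [[0,0,0],[0,0,10],1],
  [[0,0,0],[0,0,0],1],
  [[0,0,0],[0,0,0],1],
])

```text
t: 15.98
tcp_pos: [0.5208, 0.2788, 0.1331]
tool_rot: [0.635, 0.772, -0.002, -0.001]
force: [0.2, -0.7, -2.2]
finger_gap: 0.631
gripper_force: 53.2
```

```bash
python3 - <<'E'
from w import *
held(56,44,"h4")
E
python3 go.py 521.3 281.5 49.5 11.2
```

```text
ring z-tcp 25 [ 465 1003  493  632  784 2566 7808  376  265  286  595  203  108  156
  221  338  279  316  495  348  222   65   15]
in tool x,y 2.6 -0.1 D 61.7 n 10151 bottom-tcp -19
top slope deg [0.09 0.05]
t 15.9833 tcp [520.8 278.8 133.1] gap 0.631
t 16.03 p [521.7 278.8 134. ] yaw 11.11 gap 0.629 F [-0.5  0.2 -1.7] tilt [-0.0029 -0.0011 -1.    ]
az -0.09 shift(after turn) [ 2.8  0.4 84.5]
```

View pics/h4.png

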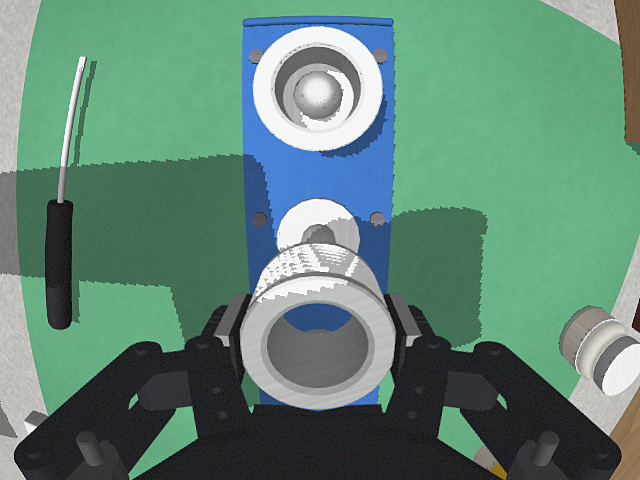

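The twin sits centred on its spigot at (318,92) and the ribbed pulley lines up with the 56 mm spigot at (318,235). Lowering now.

Call:
play_rows([
  [[0,0,0],[1.5,0,15],1],
  [[0,0,0],[0,0,20],1],
  [[0,0,0],[0,0,15],1],
  [[0,0,0],[0,0,12],1],
  [[0,0,0],[0,0,8],1],
  [[0,0,0],[0,0,5],1],
  [[0,0,0],[0,0,3],1],
  [[0,0,0],[0,0,2],1],
  [[0,0,0],[0,0,1],1],
  [[0,0,0],[0,0,0],1],
  [[0,0,0],[0,0,0],1],
  [[0,0,0],[0,0,0],1],
])

```text
t: 17.03
tcp_pos: [0.5222, 0.282, 0.0548]
tool_rot: [0.635, 0.773, 0.0, 0.0]
force: [0.4, 0.1, -2.2]
finger_gap: 0.633
gripper_force: 53.2
```

Call:
play_rows([
  [[0,0,0],[0,0,0.5],1],
  [[0,0,0],[0,0,0.5],1],
  [[0,0,0],[0,0,0.5],1],
  [[0,0,0],[0,0,0],1],
  [[0,0,0],[0,0,0],1],
])

```text
t: 17.45
tcp_pos: [0.5219, 0.2817, 0.0528]
tool_rot: [0.635, 0.773, -0.0, -0.0]
force: [0.1, -0.5, -1.1]
finger_gap: 0.636
gripper_force: 53.2
```

Call:
play_rows([
  [[0,0,0],[0,0,0.8],1],
  [[0,0,0],[0,0,0.7],1],
  [[0,0,0],[0,0,0.5],1],
  [[0,0,0],[0,0,0.5],1],
  [[0,0,0],[0,0,0],1],
  [[0,0,0],[0,0,0],1],
])

```text
t: 17.95
tcp_pos: [0.5219, 0.2818, 0.0502]
tool_rot: [0.635, 0.773, -0.0, -0.0]
force: [-0.7, 1.0, -1.6]
finger_gap: 0.634
gripper_force: 53.2
```

Call:
play_rows([
  [[0,0,0],[0,0,0.5],1],
  [[0,0,0],[0,0,0.5],1],
  [[0,0,0],[0,0,0],1],
  [[0,0,0],[0,0,0],1],
])

```text
t: 18.28
tcp_pos: [0.522, 0.2818, 0.0495]
tool_rot: [0.635, 0.773, 0.0, 0.0]
force: [-0.0, -0.7, -0.4]
finger_gap: 0.635
gripper_force: 53.3
```

Call:
play_rows([
  [[0,0,0],[0,0,0.5],1],
  [[0,0,0],[0,0,0.5],1],
  [[0,0,0],[0,0,0],1],
  [[0,0,0],[0,0,0],1],
])

```text
t: 18.62
tcp_pos: [0.522, 0.2818, 0.0494]
tool_rot: [0.635, 0.773, 0.0, 0.0]
force: [-2.1, -0.5, 5.8]
finger_gap: 0.637
gripper_force: 54.0
```

Seated. Release, rise, check.

Call:
play_rows([
  [[0,0,0],[0,0,-0.5],0.3],
  [[0,0,0],[0,0,0],0.2],
  [[0,0,0],[0,0,0],0.1],
  [[0,0,0],[0,0,0],0],
  [[0,0,0],[0,0,0],0],
  [[0,0,0],[0,0,-10],0],
  [[0,0,0],[0,0,-25],0],
  [[0,0,0],[0,0,-30],0],
  [[0,0,0],[0,0,-30],0],
  [[0,0,0],[0,0,-30],0],
  [[0,0,0],[0,0,0],0],
  [[0,0,0],[0,0,0],0],
])

```text
t: 19.62
tcp_pos: [0.5232, 0.2823, 0.1765]
tool_rot: [0.635, 0.773, 0.002, 0.001]
force: [-0.3, -0.4, -0.8]
finger_gap: 1.001
gripper_force: 0.0
```

```bash
python3 chk.py c3 521,283,74,56 502.7,374,78,66 539,191,30,46; python3 go.py 578.7 -197 172 -10.5
```

```text
521.0 283.0 -> 522.7 282.4 D 57.0 56.0 3203 z 0.074
502.7 374.0 -> 502.6 375.0 D 66.5 66.0 4793 z 0.078
539.0 191.0 -> 539.0 191.3 D 47.1 46.0 1588 z 0.0302
t 19.67 p [522.  281.8 174.8] yaw 11.21 gap 1.003 F [ 0.8 -0.1 -0.5] tilt [ 1.4e-03  4.0e-04 -1.0e+00]
az 21.71 shift(after turn) [-460.4  143.     2.6]
```

Call:
play_rows([
  [[0,0,5.43],[0,0,0],0],
  [[0,0,5.43],[0,0,0],0],
  [[0,0,5.43],[0,0,0],0],
  [[0,0,5.43],[0,0,0],0],
  [[0,0,0],[-20,5,2],0],
  [[0,0,0],[-36.7,11.5,0],0],
  [[0,0,0],[-36.7,11.5,0],0],
  [[0,0,0],[-36.7,11.5,0],0],
  [[0,0,0],[-36.7,11.5,0],0],
  [[0,0,0],[-36.7,11.5,0],0],
  [[0,0,0],[-36.7,11.5,0],0],
  [[0,0,0],[-36.7,11.5,0],0],
])

```text
t: 20.67
tcp_pos: [0.554, -0.0076, 0.17]
tool_rot: [0.769, 0.639, -0.001, -0.002]
force: [1.0, -0.8, -0.1]
finger_gap: 1.002
gripper_force: 0.0
```

Call:
play_rows([
  [[0,0,0],[-36.7,11.5,0],0],
  [[0,0,0],[-36.7,11.5,0],0],
  [[0,0,0],[-36.7,11.5,0],0],
  [[0,0,0],[-36.7,11.5,0],0],
  [[0,0,0],[-36.7,11.5,0],0],
  [[0,0,0],[0,0,0],0],
  [[0,0,0],[0,0,0],0],
  [[0,0,0],[0,0,0],0],
])

```text
t: 21.33
tcp_pos: [0.5771, -0.1963, 0.17]
tool_rot: [0.769, 0.639, -0.001, -0.002]
force: [-0.5, 0.4, 0.3]
finger_gap: 1.001
gripper_force: 0.0
```

```bash
python3 chk.py c4 579,-197,58,46 594,-110,58,36; python3 go.py 578.7 -197 32 -10.5
```

```text
579.0 -197.0 -> 578.5 -196.3 D 46.7 46.0 2148 z 0.0579
594.0 -110.0 -> 593.5 -109.3 D 36.5 36.0 1657 z 0.058
t 21.38 p [ 577.3 -195.5  170.4] yaw -10.49 gap 0.999 F [-0.3 -0.2  0. ] tilt [-0.0034  0.0023 -1.    ]
az 0.01 shift(after turn) [ -1.4   2.2 138.4]
```

Call:
play_rows([
  [[0,0,0],[-1,1.5,19],0],
  [[0,0,0],[0,0,30],0],
  [[0,0,0],[0,0,30],0],
  [[0,0,0],[0,0,30],0],
  [[0,0,0],[0,0,20],0],
  [[0,0,0],[0,0,10],0],
  [[0,0,0],[0,0,0],0],
  [[0,0,0],[0,0,0],0],
])

```text
t: 22.05
tcp_pos: [0.5799, -0.1971, 0.0328]
tool_rot: [0.768, 0.64, -0.0, -0.0]
force: [0.4, -1.0, 1.0]
finger_gap: 0.998
gripper_force: 0.0
```

Call:
play_rows([
  [[0,0,0],[0,0,0],0.5],
  [[0,0,0],[0,0,0],0.6],
  [[0,0,0],[0,0,0],0.8],
  [[0,0,0],[0,0,0],1],
  [[0,0,0],[0,0,0],1],
  [[0,0,0],[0,0,0],1],
  [[0,0,0],[0,0,0],1],
  [[0,0,0],[0,0,0],1],
], grip_force=45)

```text
t: 22.72
tcp_pos: [0.5806, -0.1986, 0.0346]
tool_rot: [0.769, 0.639, 0.0, 0.001]
force: [-1.1, 0.7, 5.0]
finger_gap: 0.526
gripper_force: 45.9
```

Call:
play_rows([
  [[0,0,0],[0,0,-5],1],
  [[0,0,0],[0,0,-10],1],
  [[0,0,0],[0,0,-20],1],
  [[0,0,0],[0,0,-25],1],
  [[0,0,0],[0,0,-25],1],
  [[0,0,0],[0,0,-25],1],
  [[0,0,0],[0,0,-10],1],
  [[0,0,0],[0,0,0],1],
  [[0,0,0],[0,0,0],1],
])

```text
t: 23.47
tcp_pos: [0.5797, -0.1982, 0.1531]
tool_rot: [0.769, 0.639, 0.0, 0.0]
force: [0.9, 0.2, -2.0]
finger_gap: 0.53
gripper_force: 46.1
```

```bash
python3 - <<'E'
from w import *
held(46,40,"h5")
E
python3 go.py 539 191.3 155 11.2
```

```text
ring z-tcp 23 [ 457  428  424  504  972 6015 1278  236  244  653  311  136  129  182
  303  245  251  298  326  271   89    5   37]
in tool x,y 2.2 -0.1 D 52.7 n 7776 bottom-tcp -17
top slope deg [0.14 0.05]
t 23.4667 tcp [ 579.7 -198.2  153.1] gap 0.53
t 23.52 p [ 579.  -197.8  152. ] yaw -10.51 gap 0.525 F [-0.5  0.2 -1.6] tilt [-1.6e-03  9.0e-04 -1.0e+00]
az -21.71 shift(after turn) [389.5  36.3  -2.6]
```

Call:
play_rows([
  [[0,0,-5.43],[0,0,0],1],
  [[0,0,-5.43],[0,0,0],1],
  [[0,0,-5.43],[0,0,0],1],
  [[0,0,-5.43],[0,0,0],1],
  [[0,0,0],[18.3,1.3,0],1],
  [[0,0,0],[37,3.5,0],1],
  [[0,0,0],[37,3.5,0],1],
  [[0,0,0],[37,3.5,0],1],
  [[0,0,0],[37,3.5,0],1],
  [[0,0,0],[37,3.5,0],1],
  [[0,0,0],[37,3.5,0],1],
  [[0,0,0],[37,3.5,0],1],
])

```text
t: 24.52
tcp_pos: [0.549, 0.0814, 0.1513]
tool_rot: [0.635, 0.772, -0.001, -0.002]
force: [1.3, -0.7, -2.1]
finger_gap: 0.52
gripper_force: 46.1
```

Call:
play_rows([
  [[0,0,0],[37,3.5,0],1],
  [[0,0,0],[37,3.5,0],1],
  [[0,0,0],[37,3.5,0],1],
  [[0,0,0],[0,0,10],1],
  [[0,0,0],[0,0,15],1],
  [[0,0,0],[0,0,5],1],
  [[0,0,0],[0,0,0],1],
  [[0,0,0],[0,0,0],1],
  [[0,0,0],[0,0,0],1],
])

```text
t: 25.27
tcp_pos: [0.5401, 0.1892, 0.1228]
tool_rot: [0.635, 0.772, -0.0, -0.0]
force: [-0.5, -1.0, -1.0]
finger_gap: 0.52
gripper_force: 46.1
```

```bash
python3 - <<'E'
from w import *
held(46,40,"h6")
E
python3 go.py 539.2 190.1 46.6 11.2
```

```text
ring z-tcp 23 [ 463  439  409  476  945 5818 1549  219  246  609  368  134  124  199
  289  273  242  279  320  278  100    4   41]
in tool x,y 2.0 -0.0 D 52.6 n 7801 bottom-tcp -17
top slope deg [0.03 0.03]
t 25.2667 tcp [540.1 189.2 122.8] gap 0.52
t 25.32 p [540.4 189.2 123.2] yaw 11.12 gap 0.526 F [-0.2 -0.4 -1. ] tilt [ 6.e-04  1.e-04 -1.e+00]
az -0.08 shift(after turn) [ 1.2 -1.  76.6]
```

View pics/h6.png

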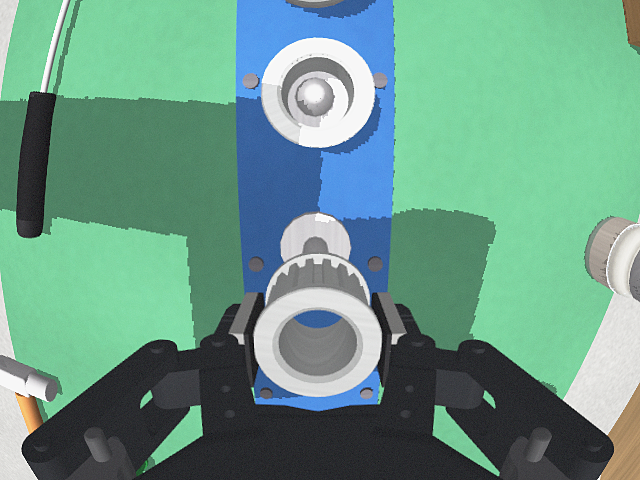

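The ribbed pulley is well placed at (318,92), and the toothed one lines up with its spigot at (316,240).

Call:
play_rows([
  [[0,0,0],[1,-1,15],1],
  [[0,0,0],[0,0,17],1],
  [[0,0,0],[0,0,15],1],
  [[0,0,0],[0,0,10],1],
  [[0,0,0],[0,0,7],1],
  [[0,0,0],[0,0,4],1],
  [[0,0,0],[0,0,3],1],
  [[0,0,0],[0,0,1],1],
  [[0,0,0],[0,0,1],1],
  [[0,0,0],[0,0,0],1],
  [[0,0,0],[0,0,0],1],
  [[0,0,0],[0,0,0],1],
])

```text
t: 26.32
tcp_pos: [0.539, 0.1906, 0.0502]
tool_rot: [0.635, 0.773, 0.0, 0.0]
force: [-1.1, 0.2, -0.6]
finger_gap: 0.523
gripper_force: 46.1
```

Call:
play_rows([
  [[0,0,0],[0,0,0.7],1],
  [[0,0,0],[0,0,0.7],1],
  [[0,0,0],[0,0,0.6],1],
  [[0,0,0],[0,0,0],1],
  [[0,0,0],[0,0,0],1],
])

```text
t: 26.73
tcp_pos: [0.5387, 0.1905, 0.0477]
tool_rot: [0.635, 0.773, -0.0, -0.0]
force: [-0.4, 0.2, -0.7]
finger_gap: 0.529
gripper_force: 46.1
```

Call:
play_rows([
  [[0,0,0],[0,0,0.5],1],
  [[0,0,0],[0,0,0.5],1],
  [[0,0,0],[0,0,0.5],1],
  [[0,0,0],[0,0,0],1],
  [[0,0,0],[0,0,0],1],
])

```text
t: 27.15
tcp_pos: [0.5389, 0.1905, 0.0466]
tool_rot: [0.635, 0.773, 0.0, 0.0]
force: [-1.6, 0.3, 2.7]
finger_gap: 0.527
gripper_force: 46.4
```

Call:
play_rows([
  [[0,0,0],[0,0,0.3],1],
  [[0,0,0],[0,0,0],1],
  [[0,0,0],[0,0,-0.3],0.4],
  [[0,0,0],[0,0,0],0.3],
  [[0,0,0],[0,0,0],0.15],
  [[0,0,0],[0,0,0],0],
  [[0,0,0],[0,0,0],0],
  [[0,0,0],[0,0,0],0],
  [[0,0,0],[0,0,-10],0],
  [[0,0,0],[0,0,-30],0],
  [[0,0,0],[0,0,-40],0],
  [[0,0,0],[0,0,-40],0],
])

```text
t: 28.15
tcp_pos: [0.5378, 0.1903, 0.1673]
tool_rot: [0.635, 0.773, -0.001, -0.001]
force: [1.0, -0.8, 0.6]
finger_gap: 1.002
gripper_force: 0.0
```

Call:
play_rows([
  [[0,0,0],[0,0,0],0],
  [[0,0,0],[0,0,0],0],
  [[0,0,0],[0,0,0],0],
])

```text
t: 28.4
tcp_pos: [0.5384, 0.1904, 0.1668]
tool_rot: [0.635, 0.773, 0.0, 0.0]
force: [-0.3, 0.1, 0.4]
finger_gap: 0.997
gripper_force: 0.0
```

```bash
python3 chk.py c5 539,191,70,46 522,282,74,56 557,99,30,36; python3 go.py 593.5 -110 170 -10.5
```

```text
539.0 191.0 -> 539.3 192.0 D 46.7 46.0 2447 z 0.07
522.0 282.0 -> 522.9 282.4 D 56.5 56.0 3875 z 0.074
557.0 99.0 -> 557.5 99.4 D 36.6 36.0 1060 z 0.0301
t 28.45 p [537.8 190.3 165.8] yaw 11.21 gap 1.0 F [-0.3 -0.3 -0.6] tilt [-1.9e-03 -3.0e-04 -1.0e+00]
az 21.71 shift(after turn) [-285.2  109.5   -4.2]
```

Call:
play_rows([
  [[0,0,5.43],[0,0,-1],0],
  [[0,0,5.43],[0,0,-1],0],
  [[0,0,5.43],[0,0,-1],0],
  [[0,0,5.43],[0,0,-1],0],
  [[0,0,0],[-35.6,13.7,0],0],
  [[0,0,0],[-35.6,13.7,0],0],
  [[0,0,0],[-35.6,13.7,0],0],
  [[0,0,0],[-35.6,13.7,0],0],
  [[0,0,0],[-35.6,13.7,0],0],
  [[0,0,0],[-35.6,13.7,0],0],
  [[0,0,0],[-35.6,13.7,0],0],
  [[0,0,0],[-35.6,13.7,0],0],
])

```text
t: 29.45
tcp_pos: [0.5934, -0.111, 0.1681]
tool_rot: [0.769, 0.639, -0.001, -0.002]
force: [0.7, 0.8, -0.1]
finger_gap: 0.997
gripper_force: 0.0
```

Call:
play_rows([
  [[0,0,0],[0,0,0],0],
  [[0,0,0],[0,0,0],0],
  [[0,0,0],[0,0,0],0],
  [[0,0,0],[0,0,0],0],
])

```text
t: 29.78
tcp_pos: [0.5934, -0.1079, 0.1691]
tool_rot: [0.769, 0.64, -0.001, -0.002]
force: [-0.2, 0.8, -0.1]
finger_gap: 0.999
gripper_force: 0.0
```

```bash
python3 chk.py c6 593.5,-110,58,36; python3 go.py 593.5 -110 32 -10.5
```

```text
593.5 -110.0 -> 593.5 -109.3 D 36.9 36.0 1488 z 0.0579
t 29.83 p [ 593.6 -107.7  169.5] yaw -10.41 gap 0.999 F [ 0.6 -0.5 -0.5] tilt [-0.0024  0.0012 -1.    ]
az 0.09 shift(after turn) [ -2.4   0.7 137.5]
```

Call:
play_rows([
  [[0,0,0],[-0.5,0,18],0],
  [[0,0,0],[0,0,30],0],
  [[0,0,0],[0,0,30],0],
  [[0,0,0],[0,0,30],0],
  [[0,0,0],[0,0,20],0],
  [[0,0,0],[0,0,10],0],
  [[0,0,0],[0,0,0],0],
  [[0,0,0],[0,0,0],0],
])

```text
t: 30.5
tcp_pos: [0.5947, -0.1091, 0.0325]
tool_rot: [0.768, 0.64, -0.0, -0.0]
force: [0.6, -1.1, 0.7]
finger_gap: 1.002
gripper_force: 0.0
```

Call:
play_rows([
  [[0,0,0],[0,0,0],0.5],
  [[0,0,0],[0,0,0],0.6],
  [[0,0,0],[0,0,0],0.8],
  [[0,0,0],[0,0,0],1],
  [[0,0,0],[0,0,0],1],
  [[0,0,0],[0,0,0],1],
  [[0,0,0],[0,0,0],1],
  [[0,0,0],[0,0,0],1],
  [[0,0,0],[0,0,0],1],
], grip_force=45)

```text
t: 31.25
tcp_pos: [0.5951, -0.1103, 0.0336]
tool_rot: [0.769, 0.639, 0.0, 0.001]
force: [-0.6, 0.3, 5.9]
finger_gap: 0.398
gripper_force: 45.3
```

Call:
play_rows([
  [[0,0,0],[0,0,-5],1],
  [[0,0,0],[0,0,-10],1],
  [[0,0,0],[0,0,-20],1],
  [[0,0,0],[0,0,-25],1],
  [[0,0,0],[0,0,-25],1],
  [[0,0,0],[0,0,-25],1],
  [[0,0,0],[0,0,-10],1],
  [[0,0,0],[0,0,0],1],
  [[0,0,0],[0,0,0],1],
])

```text
t: 32.0
tcp_pos: [0.5944, -0.11, 0.1525]
tool_rot: [0.769, 0.639, 0.0, 0.0]
force: [-0.4, 0.2, -1.4]
finger_gap: 0.398
gripper_force: 44.8
```

```bash
python3 - <<'E'
from w import *
held(36,40,"h7")
E
python3 go.py 557.3 99.5 152 11.2
```

```text
ring z-tcp 25 [ 305  325  328  500  633 1912 3370  224  333  648  178  160  181  263
  265  217  261  261  283  174    5    2   75]
in tool x,y 2.3 -0.0 D 43.5 n 5015 bottom-tcp -15
top slope deg [0.19 0.02]
t 32.0 tcp [ 594.4 -110.   152.5] gap 0.398
t 32.05 p [ 593.6 -109.7  151.4] yaw -10.52 gap 0.398 F [-0.4  0.5 -1.4] tilt [-1.9e-03  7.0e-04 -1.0e+00]
az -21.72 shift(after turn) [212.3   5.   -0.4]
```

Call:
play_rows([
  [[0,0,-5.43],[0,0,0],1],
  [[0,0,-5.43],[0,0,0],1],
  [[0,0,-5.43],[0,0,0],1],
  [[0,0,-5.43],[0,0,0],1],
  [[0,0,0],[35.2,0.8,0],1],
  [[0,0,0],[35.2,0.8,0],1],
  [[0,0,0],[35.2,0.8,0],1],
  [[0,0,0],[35.2,0.8,0],1],
  [[0,0,0],[35.2,0.8,0],1],
  [[0,0,0],[35.2,0.8,0],1],
  [[0,0,0],[0,0,10],1],
  [[0,0,0],[0,0,15],1],
])

```text
t: 33.05
tcp_pos: [0.5573, 0.1004, 0.1263]
tool_rot: [0.633, 0.774, -0.0, -0.0]
force: [-0.4, -0.7, -1.6]
finger_gap: 0.398
gripper_force: 44.8
```

Call:
play_rows([
  [[0,0,0],[0,0,5],1],
  [[0,0,0],[0,0,0],1],
  [[0,0,0],[0,0,0],1],
  [[0,0,0],[0,0,0],1],
])

```text
t: 33.38
tcp_pos: [0.5584, 0.0974, 0.1222]
tool_rot: [0.635, 0.772, -0.0, -0.0]
force: [0.4, -0.1, -0.7]
finger_gap: 0.399
gripper_force: 44.9
```

```bash
python3 - <<'E'
from w import *
held(36,40,"h8")
E
python3 go.py 557.4 98.8 45.6 11.2
```

```text
ring z-tcp 25 [ 307  323  337  505  623 1763 3539  217  338  661  158  166  194  253
  260  232  254  273  300  155    8    1   71]
in tool x,y 1.9 -0.1 D 43.6 n 5034 bottom-tcp -15
top slope deg [ 0.18 -0.  ]
t 33.3833 tcp [558.4  97.4 122.2] gap 0.399
t 33.43 p [558.6  97.4 122.5] yaw 11.15 gap 0.401 F [ 0.5 -1.1 -0.8] tilt [ 5.e-04 -0.e+00 -1.e+00]
az -0.05 shift(after turn) [ 1.6 -1.  76.9]
```

View pics/h8.png

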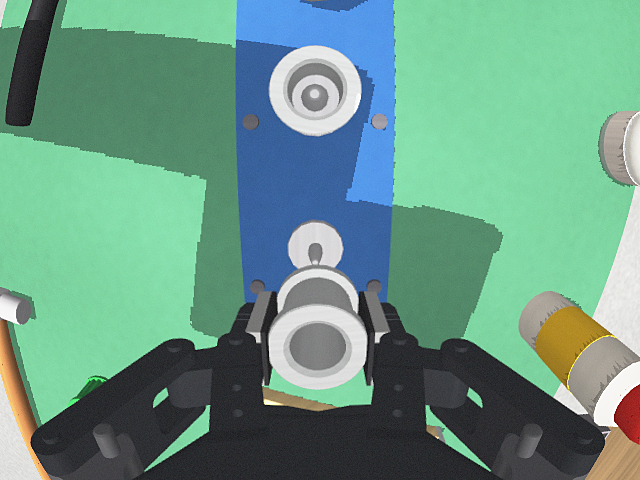

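The toothed pulley is seated at (315,90), the flat one lines up with its spigot at (315,248), and the can is clear of the gripper.

Call:
play_rows([
  [[0,0,0],[1.3,-1,15],1],
  [[0,0,0],[0,0,17],1],
  [[0,0,0],[0,0,15],1],
  [[0,0,0],[0,0,10],1],
  [[0,0,0],[0,0,7],1],
  [[0,0,0],[0,0,4],1],
  [[0,0,0],[0,0,3],1],
  [[0,0,0],[0,0,1],1],
  [[0,0,0],[0,0,1],1],
  [[0,0,0],[0,0,0],1],
  [[0,0,0],[0,0,0],1],
  [[0,0,0],[0,0,0],1],
])

```text
t: 34.43
tcp_pos: [0.5572, 0.0992, 0.0497]
tool_rot: [0.635, 0.773, 0.0, 0.0]
force: [-0.2, 0.1, -0.0]
finger_gap: 0.4
gripper_force: 44.9
```

Call:
play_rows([
  [[0,0,0],[0,0,0.7],1],
  [[0,0,0],[0,0,0.7],1],
  [[0,0,0],[0,0,0.6],1],
  [[0,0,0],[0,0,0],1],
  [[0,0,0],[0,0,0],1],
])

```text
t: 34.85
tcp_pos: [0.5569, 0.0992, 0.0472]
tool_rot: [0.635, 0.773, -0.0, -0.0]
force: [0.1, -0.2, -1.4]
finger_gap: 0.4
gripper_force: 44.9
```

Call:
play_rows([
  [[0,0,0],[0,0,0.5],1],
  [[0,0,0],[0,0,0.5],1],
  [[0,0,0],[0,0,0.3],1],
  [[0,0,0],[0,0,0],1],
  [[0,0,0],[0,0,0],1],
])

```text
t: 35.27
tcp_pos: [0.5569, 0.0992, 0.046]
tool_rot: [0.635, 0.773, -0.0, -0.0]
force: [-0.0, 0.1, -0.2]
finger_gap: 0.4
gripper_force: 44.9
```

Call:
play_rows([
  [[0,0,0],[0,0,0.4],1],
  [[0,0,0],[0,0,0.4],1],
  [[0,0,0],[0,0,0],1],
  [[0,0,0],[0,0,0],1],
])

```text
t: 35.6
tcp_pos: [0.557, 0.0992, 0.0456]
tool_rot: [0.635, 0.773, 0.0, 0.0]
force: [-1.1, -0.5, 3.5]
finger_gap: 0.399
gripper_force: 45.3
```

Contact at the expected height. Release and rise.

Call:
play_rows([
  [[0,0,0],[0,0,0],0.55],
  [[0,0,0],[0,0,0],0.4],
  [[0,0,0],[0,0,0],0.3],
  [[0,0,0],[0,0,0],0.15],
  [[0,0,0],[0,0,0],0],
  [[0,0,0],[0,0,0],0],
  [[0,0,0],[0,0,0],0],
  [[0,0,0],[0,0,0],0],
  [[0,0,0],[0,0,-10],0],
  [[0,0,0],[0,0,-30],0],
  [[0,0,0],[0,0,-40],0],
  [[0,0,0],[0,0,-40],0],
])

```text
t: 36.6
tcp_pos: [0.5559, 0.0991, 0.1663]
tool_rot: [0.635, 0.773, -0.001, -0.001]
force: [1.1, -0.1, -0.2]
finger_gap: 1.0
gripper_force: 0.0
```

Call:
play_rows([
  [[0,0,0],[0,0,0],0],
  [[0,0,0],[0,0,0],0],
  [[0,0,0],[0,0,0],0],
])

```text
t: 36.85
tcp_pos: [0.5565, 0.0992, 0.1658]
tool_rot: [0.635, 0.773, 0.0, 0.0]
force: [0.2, 0.2, -0.2]
finger_gap: 0.999
gripper_force: 0.0
```

```bash
python3 chk.py c7 557,99.5,70,36 539,191.5,70,46 522,282,74,56; python3 - <<'E'
from h import *
p,d=snapshot("scene");cv2.imwrite("pics/fin.png",p[:,:,::-1])
E
```

```text
557.0 99.5 -> 557.7 100.1 D 36.6 36.0 1671 z 0.07
539.0 191.5 -> 539.4 192.0 D 46.7 46.0 2775 z 0.07
522.0 282.0 -> 529.0 257.3 D 24.0 56.0 130 z 0.0728
```

View pics/fin.png

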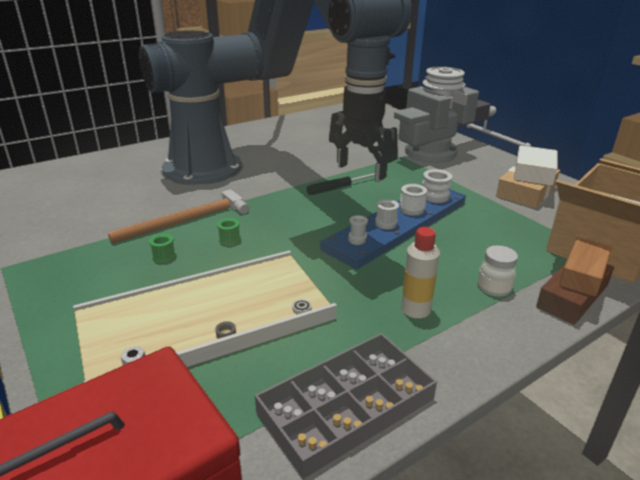

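All four pulleys stand on the rack, at (358,229), (387,213), (413,198) and (437,185). The collar at (226,329) and the oil can at (421,275) haven't moved, and the gripper is clear.

```bash
python3 -c "
from station import *
print(sign_off())"
```

```text
the job is handed in; nothing more can be done
None
```

All four pulleys are upright and fully down on their matching spigots, moved largest to smallest; the collar and oil can were left where they were, and the job was handed in at about 37 s of the 109 s allowed.

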